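# Stack the keyed colour tins

## Robot

A 6-joint arm with a two-finger parallel gripper is mounted at the origin on the work surface. World frame = base frame: x ahead of the robot, y to its left, z up, the work surface at z = 0. Lengths are in m, angles in rad, forces in N, time in s.
With the tool pointing down it reaches from about 0.325 to 0.9 m from the base axis. Payload 6.1 kg.
Tool frame: the origin (TCP) lies at the centre of the arm's flange, where the gripper is bolted on; the fingertips stand 173 mm ahead of it and the grasp point (between the pads) lies grip_point_offset ahead of it (grip_point_offset is the distance from the TCP to the grasp point, in m); z points along the fingers, y is the line along which they close (so a half turn about z gives the same grasp; the last joint's range is limited). The gripper opens to 85 mm and grips with 20 to 120 N. Pads are 22 mm wide; open, the fingers measure 114 mm over their backs; the gripper's body (76 mm by 85 mm) begins 54 mm behind the grasp point. The pads swing forward as they close: fully open they stand 13 mm farther back than shut.
Start: joints at [1.196, 0.22, 1.526, -0, 1.395, -0.126], TCP at [0.154, 0.606, 0.405] pointing down, gripper open.
Joint ranges: [-2.98, 2.98], [-0.91, 2.08], [0.09, 2.57], [-1.24, 4.39], [0.2, 2.65], [-2.68, 2.68]. Speed limits (rad/s): [2.57, 2.57, 3.01, 3.14, 3.14, 3.14].

## Interface

Orientations are given as a rotation vector (axis times angle).
In Python, from workcell import * gives the robot as it stands.
- The arm moves only by the tool move_arm, never from a script. Its argument "targets" is a list of rows, each a list of 7 numbers: the closure, from 0 (fully open) to 1 (shut), then the shift along the tool's x, y, z in m, then the turn, a rotation vector about the tool's x, y, z in rad. A call has 1 to 12 rows; each row shifts and turns the commanded pose from where the row before left it, along the tool's axes as they then stand; what a row does not reach is not made up. A row lasts 1/10 s, in which the tool goes at most 50 mm and 8.59 degrees, less where a joint would pass 70% of its speed; a pose out of reach is approached as far as the arm can. A call with a gripper value outside its range is refused whole. The fingers move at their own pace and stop on an object; "grip_force" is the grip in N (left out, the last holds). Time passes only in rows, so rows that do not move let the fingers close. It gives the time, the measured TCP pose, the force, the opening and the grip force at its end, in the units of the state.
- observe(): the state, without advancing time (a new reading comes with each control period).
- snapshot(name): name is "scene" or "side" or "wrist"; returns a dict with "image" (420x560x3 uint8, red, green, blue), "z_map" (420x560 float32, m along the optical axis (not along the pixel's ray), 0 where there is no reading), "camera_matrix" (3x3 intrinsics, pixels), "pose" (4x4, takes a point from camera to world coordinates). Camera axes: x right, y down, z forward; pixel columns grow to the right and rows downward; lengths in m; the calibration is good to about 2 mm. A picture is of the moment at which its call begins.
- finish_job(): hands the job in; it is judged then, once.
Trained networks look in a picture, given as the dict that the camera call returned (one of the last four; its "shot" number tells which), for a name from the list of things; names that differ only in an ending like _2 or _b are one class to them, and where a whole thing is asked for, a point or a joint stands for the part that bears it (a point fixed in the world has none). Each returns a list of dicts, best first, with "confidence" (0 to 1); they miss things now and then, are a little off and sometimes report something else, mostly with a low value. They report only what shows in the picture. A call takes as long as a camera call. They do not tell look-alikes from the thing itself.
- spot_in(picture, thing): "extent" ([centre column, centre row, width, height] in pixels, round what is visible of it).
- spot_point(picture, thing): "point" ([column, row] in pixels: a listed point, or the origin of a listed thing).
The state is a dict: "t": time; "qpos": joint angles; "joint_velocities": joint speeds; "joint_torque": joint torques, N m; "eef_pos": TCP position; "tool_rot": TCP orientation; "contact_force": force on the tool from outside, world axes, zero at the start; "torque": the same for the moment, N m; "gripper_width": opening from 0.0 (shut) to 1.0 (fully open); "grip_force": force on a finger pad.
Only numpy, scipy, OpenCV 4.12 (cv2) and the standard library are available. Lean on these libraries where they do the work, as an engineer would, in place of code of your own. Each camera call takes 0.05 s, during which the arm holds its last target. There are 200 camera calls.

## Task

Stack the printer's colour tins on their round wooden base: first the deep tin on the base, then the shallow tin on the deep one, and last the lid on the shallow tin. Turn each so that the notch under its ear goes over the key below (ears in line) and it sits fully home, level and flush; set each piece down, never drop it, and leave all the other things where they stand.

Things in the scene. Friction and masses are not known exactly. Their poses are not given: they have to be found in the camera images.
- base: Fixed round plinth: wooden disc, radius 80 mm, 14 mm thick, carrying an aluminium ring (inner radius 59.5, outer 65 mm) whose rim is 28 mm above the table. A flat ear 18 mm wide sticks out at +x to 81 mm from the axis. Origin: centre of its underside, on the table, z up. The deep tin fully home has its origin 16 mm above this origin, on the same axis, at the same yaw.
- deep: Deep open aluminium tin, outer radius 65, inner 59.5, height 92 mm, 0.45 kg. Inside, a square wooden grip post 30 x 30 mm on the axis, faces square to x and y, from the floor (16 mm up) to 90 mm up. Ear near the rim at +x, 18 mm wide, out to 81 mm from the axis. Origin: centre of the underside, z up. The shallow tin fully home has its origin 80 mm above this one, same axis and yaw.
- shallow: Shallow open aluminium tin, outer radius 65, inner 59.5, height 62 mm, 0.35 kg. Inside, a square wooden grip post 30 x 30 mm on the axis, faces square to x and y, from the floor (16 mm up) to 60 mm up. Ear near the rim at +x, 18 mm wide, out to 81 mm from the axis. Origin: centre of the underside, z up. The lid fully home has its origin 50 mm above this one, same axis and yaw.
- lid: Flat aluminium lid: disc of radius 65 mm, 5 mm thick (12 to 17 mm up), 0.25 kg, on a foot ring. On top a square wooden grip post 30 x 30 mm on the axis, faces square to x and y, up to 57 mm. Ear at +x, 18 mm wide, out to 81 mm from the axis. Origin: centre of the underside of the foot ring, z up.
- base_key (a point): Top of the key of the base: a metal block 15 mm wide just inside the rim on the ear's side (+x), 48 to 59.5 mm from the axis, its top 1 mm below the rim, 14 mm deep. This point is the middle of its top, 54 mm from the axis.
- deep_key (a point): Top of the key of the deep tin: a metal block 15 mm wide just inside the rim on the ear's side (+x), 48 to 59.5 mm from the axis, its top 1 mm below the rim, 14 mm deep. This point is the middle of its top, 54 mm from the axis.
- shallow_key (a point): Top of the key of the shallow tin: a metal block 15 mm wide just inside the rim on the ear's side (+x), 48 to 59.5 mm from the axis, its top 1 mm below the rim, 14 mm deep. This point is the middle of its top, 54 mm from the axis.
- deep_notch (a point): Notch of the deep tin, under its ear (+x). Its foot ring (radius 50 to 56 mm, up to 57 at corners, 12 mm deep) drops inside the rim below; the one gap in the ring, 20 mm wide, takes the key below. Wrongly turned, the foot rides on the key, 11 mm too high there. Point: middle of the gap at the underside, 53 mm from the axis.
- shallow_notch (a point): Notch of the shallow tin, under its ear (+x). Its foot ring (radius 50 to 56 mm, up to 57 at corners, 12 mm deep) drops inside the rim below; the one gap in the ring, 20 mm wide, takes the key below. Wrongly turned, the foot rides on the key, 11 mm too high there. Point: middle of the gap at the underside, 53 mm from the axis.
- lid_notch (a point): Notch of the lid, under its ear (+x). Its foot ring (radius 50 to 56 mm, up to 57 at corners, 12 mm deep) drops inside the rim below; the one gap in the ring, 20 mm wide, takes the key below. Wrongly turned, the foot rides on the key, 11 mm too high there. Point: middle of the gap at the underside, 53 mm from the axis.
- dye_jar: Bystander, not to be disturbed: glass jar, radius 36, 120 mm tall, standing among the tins. Origin: centre of its underside.
- print_block: Bystander, not to be disturbed: wooden printing block 90 x 66 mm, 64 mm tall with its handle, among the tins. Origin: its middle, on its underside.
- cup: Bystander, not to be disturbed: white ceramic cup, radius 34, 85 mm tall, among the tins. Origin: centre of its underside.
- can: Bystander, not to be disturbed: steel can, radius 31, 100 mm tall, among the tins. Origin: centre of its underside.
- spoon: Bystander, not to be disturbed: wooden spoon 220 mm long, lying behind the tins. Origin: its middle, on its underside.
There are look-alikes about, which are no part of the job. Leave any pink look-alike of the lid alone. What is shaped like the deep but pink is not meant.

How it is judged:
On the way, in this order (a step that is already met when the one before it is completed fails the run):
1. the deep tin is fully home on the base (z of deep in the frame of base between 0.012 and 0.0195 m and horizontal distance between deep and base below 0.008 m and angle between the x axis of deep and the x axis of base, either way round below 0.12 rad and angle between deep's own z axis and vertical below 0.06 rad), for 0.2 s.
2. the shallow tin is fully home on the deep tin (z of shallow in the frame of deep between 0.076 and 0.0835 m and horizontal distance between shallow and deep below 0.008 m and angle between the x axis of shallow and the x axis of deep, either way round below 0.12 rad and angle between shallow's own z axis and vertical below 0.06 rad), for 0.2 s.
3. the lid is fully home on the shallow tin (z of lid in the frame of shallow between 0.046 and 0.0535 m and horizontal distance between lid and shallow below 0.008 m and angle between the x axis of lid and the x axis of shallow, either way round below 0.12 rad and angle between lid's own z axis and vertical below 0.06 rad), for 0.2 s.
At the end, for the whole second after the job is handed in: The deep tin on the base, the shallow tin on the deep tin and the lid on the shallow tin are each seated within 3.5 mm of full depth (wrongly turned, a piece rides higher), within 8 mm of centre, ears in line within 0.12 rad, level within 0.06 rad, at rest (all of step 1 and all of step 2 and all of step 3 and linear speed of each of deep, shallow, lid below 0.02 m/s); the robot touches nothing.
It fails at once if a bystander (jar, block, cup, can, spoon) is moved by more than 30 mm (distance of any of dye_jar, print_block, cup, can, spoon from where it was at the start of the episode above 0.03 m).
It fails at once if a tin or the lid is dropped or knocked flying (faster than 0.5 m/s with no finger touching it: a free fall of over about 13 mm) ((linear speed of deep above 0.5 m/s and contact force between the fingers and deep below 0.05 N) or (linear speed of shallow above 0.5 m/s and contact force between the fingers and shallow below 0.05 N) or (linear speed of lid above 0.5 m/s and contact force between the fingers and lid below 0.05 N)).
It also fails if it takes over 72 s, if anything falls off the work surface, if the arm or the gripper's body presses on something with over 40 N, if the wrist force passes 120 N, or if a joint passes its speed limit or range.

## Working session

There is one attempt and no reset: what is moved stays moved. The work goes in short steps, Python scripts to look and compute and a tool call to move; the robot and the scene stay as the last step left them, time stands still between calls to the robot, and variables do not carry over. Pictures are saved under pics/ and viewed, at most 10 in all, crops included, and the job is handed in when it is done.

Besides the shell and the picture viewer there is one more tool, called after "Request:" by a JSON object that holds its "api" and its "payload", one argument or row to a line. move_arm: Moves the arm, as the interface text tells. Its arguments: {"type":"object","properties":{"targets":{"type":"array","items":{"type":"array","items":{"type":"number"}}},"grip_force":{"type":"number"}},"required":["targets"]}

```bash
mkdir -p pics; cat > h.py <<'E'
from workcell import *
import numpy as np, cv2
from scipy.spatial.transform import Rotation as R
def world(s,u,v,z=None):
    K=s["camera_matrix"];P=s["pose"]
    if z is None:
        w=s["z_map"][int(v)-2:int(v)+3,int(u)-2:int(u)+3];w=w[w>0];d=np.median(w)
        c=np.linalg.inv(K)@[u,v,1]*d
        return P[:3,:3]@c+P[:3,3]
    r=P[:3,:3]@(np.linalg.inv(K)@[u,v,1]);return P[:3,3]+r*(z-P[2,3])/r[2]
def cloud(s):
    K=s["camera_matrix"];P=s["pose"];z=s["z_map"];v,u=np.indices(z.shape)
    c=np.stack([(u-K[0,2])/K[0,0]*z,(v-K[1,2])/K[1,1]*z,z],-1)
    return c@P[:3,:3].T+P[:3,3]
def save(s,n,crop=None):
    im=s["image"][:,:,::-1]
    if crop: a,b,c,d=crop;im=cv2.resize(im[b:d,a:c],None,fx=2.5,fy=2.5,interpolation=cv2.INTER_CUBIC)
    cv2.imwrite("pics/"+n+".png",im)
E
python3 - <<'E'
from h import *
o=observe();print({k:(np.round(v,3).tolist()) for k,v in o.items()})
try: print(grip_point_offset)
except Exception as e: print(e)
ims=[]
for n in ["scene","side"]:
    s=snapshot(n);ims.append(s);save(s,n+"0")
    print(n,np.round(s["pose"],2).tolist(),s["camera_matrix"][0,0])
    for t in ["base","deep","shallow","lid","deep_key","shallow_key","base_key","lid_notch","dye_jar","print_block","cup","can","spoon"]:
        for f,k in ((spot_in,"extent"),(spot_point,"point")):
          if f is spot_in and "_key" in t: continue
          for d in f(s,t)[:3]:
            print(t,k,np.round(d[k]).astype(int).tolist(),round(d["confidence"],2), np.round(world(s,*d[k][:2]),3) if k=="point" else "")
E
```

```text
{'t': 0.0, 'qpos': [1.196, 0.221, 1.528, -0.0, 1.395, -0.126], 'joint_velocities': [-0.0, 0.0, -0.0, 0.0, 0.001, -0.0], 'joint_torque': [-0.001, -49.689, -38.94, -0.0, 0.011, -0.0], 'eef_pos': [0.154, 0.606, 0.404], 'tool_rot': [-0.39, -3.117, 0.003], 'contact_force': [0.325, -0.426, -0.068], 'torque': [0.012, 0.015, 0.003], 'grip_force': 0.0, 'gripper_width': 0.996}
0.1547
scene [[-0.04, 0.59, -0.8, 1.65], [1.0, 0.03, -0.03, 0.13], [0.01, -0.8, -0.59, 0.91], [0.0, 0.0, 0.0, 1.0]] 502.6388769752239
base extent [216, 217, 55, 35] 0.94 
base point [147, 236] 0.45 [ 0.628 -0.274  0.055]
deep extent [396, 177, 42, 43] 0.88 
deep extent [356, 213, 53, 47] 0.73 
deep point [394, 189] 0.73 [0.358 0.418 0.045]
deep point [350, 226] 0.59 [0.545 0.272 0.043]
shallow extent [144, 227, 51, 46] 0.8 
shallow extent [216, 217, 48, 38] 0.22 
shallow point [147, 236] 0.71 [ 0.628 -0.273  0.052]
lid extent [325, 184, 32, 26] 0.73 
lid extent [286, 241, 44, 30] 0.69 
lid extent [459, 243, 47, 36] 0.55 
lid point [284, 242] 0.78 [0.591 0.093 0.018]
lid point [458, 246] 0.75 [0.582 0.567 0.017]
lid point
[... 2268 characters left out ...]
0.72 
lid_notch point [298, 238] 0.79 [0.537 0.053 0.018]
lid_notch point [200, 154] 0.77 [0.582 0.567 0.025]
lid_notch point [204, 272] 0.75 [0.265 0.157 0.015]
dye_jar extent [256, 237, 28, 45] 0.77 
dye_jar extent [264, 177, 20, 30] 0.48 
dye_jar point [350, 208] 0.24 [ 0.76   0.035 -0.001]
print_block extent [369, 246, 31, 31] 0.75 
print_block point [365, 249] 0.87 [ 0.631 -0.119  0.031]
print_block point [299, 239] 0.48 [0.538 0.052 0.017]
cup extent [263, 178, 25, 28] 0.58 
cup point [265, 188] 0.68 [0.623 0.284 0.015]
can extent [408, 301, 50, 51] 0.21 
spoon extent [354, 204, 59, 39] 0.58 
spoon point [353, 208] 0.91 [0.764 0.028 0.001]
spoon point [242, 216] 0.4 [0.478 0.234 0.025]
```

```bash
python3 - <<'E'
import cv2,numpy as np
a=cv2.imread("pics/scene0.png")[130:300,100:500];b=cv2.imread("pics/side0.png")[130:340,100:500]
cv2.imwrite("pics/both.png",np.vstack([cv2.resize(a,None,fx=1.55,fy=1.55),cv2.resize(b,None,fx=1.55,fy=1.55)]))
E
```

```text
(no output)
```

View pics/both.png

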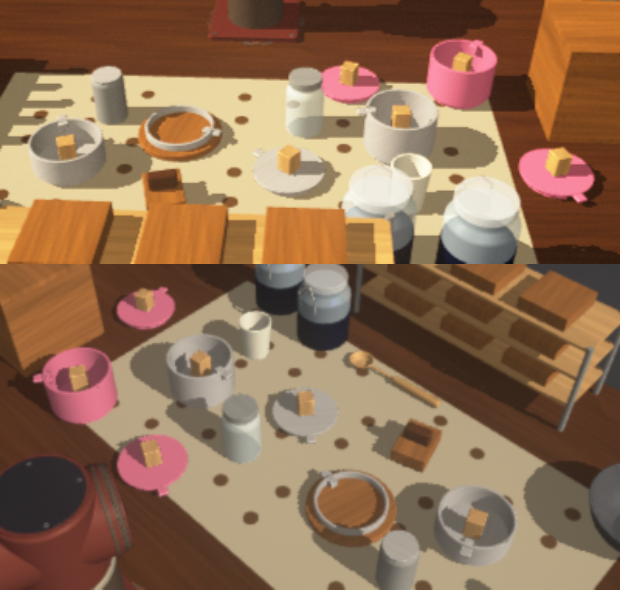

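The real pieces are grey. In scene coordinates: deep tin at (358,211), shallow tin at (144,227), lid at (286,241), base at (216,217).
The look-alikes are pink: a deep tin at (397,178), and lids at (326,183) and (459,243). Next I fit circles.

```bash
cat >> h.py <<'E'
from scipy.optimize import least_squares
def seg(C,c,zlo,zhi,r):
    d=np.hypot(C[...,0]-c[0],C[...,1]-c[1]);return C[(d<r)&(C[...,2]>zlo)&(C[...,2]<zhi)]
def ring(C,c,zlo,zhi,rin,rout):
    c=np.array(c,float)
    for _ in range(8):
        p=seg(C,c,zlo,zhi,rout+.012);d=np.hypot(*(p[:,:2]-c).T);p=p[(d>rin-.012)]
        m=(rin+rout)/2
        f=lambda q:np.hypot(p[:,0]-q[0],p[:,1]-q[1])-m
        c=least_squares(f,c,loss="soft_l1",f_scale=.002).x
    return c,len(p),p[:,2].mean()
def post(C,c,z):
    p=seg(C,c,z-.006,z+.006,.03)
    r=cv2.minAreaRect((p[:,:2]*1000).astype(np.float32));return np.array(r[0])/1000,np.array(r[1]),r[2],len(p),p[:,2].mean()
E
python3 - <<'E'
from h import *
G={"base":((.47,-.11),.028,.0595,.065,None),"deep":((.46,.26),.092,.0595,.065,.09),"shallow":((.56,-.3),.062,.0595,.065,.06),"lid":((.57,.09),.017,.0,.065,.057)}
for n in ["scene","side"]:
    s=snapshot(n);C=cloud(s)
    for k,(c,z,a,b,zp) in G.items():
        if k!="lid":
            cc,m,zm=ring(C,c,z-.005,z+.005,a,b);print(n,k,"ring",cc.round(4),m,zm.round(4))
        else: cc=np.array(c)
        if zp: print("  post",[np.round(x,4) for x in post(C,cc,zp)])
    for t,zz in (("base_key",.027),("deep_key",.091),("shallow_key",.061),("lid_notch",.0)):
        for d in spot_point(s,t)[:3]: print(t,np.round(world(s,*d["point"],zz),3),round(d["confidence"],2))
    for t,zz in (("can",0),("cup",0),("dye_jar",0),("print_block",0.0),("spoon",0)):
        for d in spot_point(s,t)[:1]: print(t,np.round(world(s,*d["point"],zz),3),round(d["confidence"],2))
E
```

```text
scene base ring [ 0.47   -0.1162] 278 0.0266
scene deep ring [0.4438 0.257 ] 132 0.0904
  post [array([0.4425, 0.2568]), array([ 9.6861, 57.4134]), np.float64(45.2289), np.int64(40), np.float64(0.0891)]
scene shallow ring [ 0.5707 -0.3017] 314 0.0607
  post [array([ 0.5674, -0.3028]), array([36.5838, 29.361 ]), np.float64(17.3816), np.int64(87), np.float64(0.0591)]
  post [array([0.5763, 0.0939]), array([35.1627, 31.5493]), np.float64(49.6457), np.int64(96), np.float64(0.0564)]
base_key [ 0.463 -0.059  0.027] 0.72
deep_key [0.255 0.462 0.091] 0.89
deep_key [0.493 0.234 0.091] 0.59
deep_key [0.551 0.118 0.091] 0.46
shallow_key [0.444 0.252 0.061] 0.7
shallow_key [ 0.524 -0.323  0.061] 0.58
lid_notch [0.539 0.052 0.   ] 0.95
lid_notch [0.265 0.15  0.   ] 0.9
can [ 0.413 -0.27   0.   ] 0.66
cup [ 0.639  0.304 -0.   ] 0.87
dye_jar [ 0.43  0.12 -0.  ] 0.6
print_block [ 0.657 -0.109  0.   ] 0.65
spoon [ 0.442 -0.065 -0.   ] 0.35
side base ring [ 0.4669 -0.1156] 340 0.0274
side deep ring [0.4373 0.2604] 131 0.0904
  post [array([0.4378, 0.2615]), array([15.6186, 57.0509]), np.float64(38.6972), np.int64(57), np.float64(0.0895)]
side shallow ring [ 0.5668 -0.3015] 406 0.0613
  post [array([ 0.5676, -0.3012]), array([34.393 , 29.1755]), np.float64(19.3858), np.int64(126), np.float64(0.0596)]
  post [array([0.5747, 0.095 ]), array([31.8265, 30.5562]), np.float64(51.0268), np.int64(86), np.float64(0.0563)]
base_key [ 0.48  -0.063  0.027] 0.76
deep_key [0.247 0.461 0.091] 0.77
deep_key [0.484 0.243 0.091] 0.64
deep_key [ 0.575 -0.15   0.091] 0.58
shallow_key [ 0.51  -0.325  0.061] 0.92
lid_notch [0.552 0.054 0.   ] 0.93
lid_notch [0.267 0.156 0.   ] 0.93
lid_notch [0.596 0.578 0.   ] 0.56
can [ 0.411 -0.259  0.   ] 0.98
cup [0.637 0.288 0.   ] 0.68
print_block [ 0.648 -0.111  0.   ] 0.6
spoon [0.779 0.032 0.   ] 0.92
```

```bash
cat >> h.py <<'E'
def tool():
    o=observe();return np.array(o["eef_pos"]),R.from_rotvec(o["tool_rot"])
def yawof(Rt): x=Rt.as_matrix()[:,1];return np.degrees(np.arctan2(x[1],x[0]))   # world heading of tool y (closing line)
def go(p,yaw=None):
    """total shift in present tool axes, turn about tool z (rad, shortest mod 90deg), tilt residual"""
    e,Rt=tool();d=Rt.inv().apply(np.array(p)-e);M=Rt.as_matrix()
    t=Rt.inv().apply([0,0,-1]);tilt=np.cross([0,0,1],t)
    print("shift",d.round(4),"tilt",tilt.round(4),"yaw now",yawof(Rt).round(2),end=" ")
    if yaw is not None:
        for k in (0,90,180,270):
            w=(yaw+k-yawof(Rt)+180)%360-180
            print("turn@%d:%.4f"%(k,-np.radians(w)),end=" ")
    print("q6",round(observe()["qpos"][5],3))
E
python3 - <<'E'
from h import *
s=snapshot("wrist");e,Rt=tool();T=np.eye(4);T[:3,:3]=Rt.as_matrix();T[:3,3]=e
print(np.round(np.linalg.inv(T)@s["pose"],3),s["camera_matrix"].round(1).tolist())
go((.42,.258,.42),90-22); go((.46,-.116,.40),85)
E
```

```text
[[-0.001 -0.958 -0.285  0.073]
 [ 1.    -0.001 -0.001  0.   ]
 [ 0.    -0.285  0.958  0.031]
 [ 0.     0.     0.     1.   ]] [[358.2, 0.0, 277.3], [0.0, 358.2, 212.6], [0.0, 0.0, 1.0]]
shift [-0.3435 -0.2715 -0.0153] tilt [ 0.  0. -0.] yaw now 75.75 turn@0:0.1352 turn@90:-1.4356 turn@180:-3.0064 turn@270:1.7060 q6 -0.126
shift [-0.4744 -0.6242  0.0047] tilt [ 0.  0. -0.] yaw now 75.75 turn@0:-0.1615 turn@90:-1.7323 turn@180:2.9801 turn@270:1.4093 q6 -0.126
```

Request:
{"api": "move_arm", "payload": {
  "targets": [
    [0.4,-0.0344,-0.0272,-0.0015,0,0,0.0135],
    [0.4,-0.0344,-0.0272,-0.0015,0,0,0.0135],
    [0.4,-0.0344,-0.0272,-0.0015,0,0,0.0135],
    [0.4,-0.0344,-0.0272,-0.0015,0,0,0.0135],
    [0.4,-0.0344,-0.0272,-0.0015,0,0,0.0135],
    [0.4,-0.0344,-0.0272,-0.0015,0,0,0.0135],
    [0.4,-0.0344,-0.0272,-0.0015,0,0,0.0135],
    [0.4,-0.0344,-0.0272,-0.0015,0,0,0.0135],
    [0.4,-0.0344,-0.0272,-0.0015,0,0,0.0135],
    [0.4,-0.0344,-0.0272,-0.0015,0,0,0.0135],
    [0.4,0,0,0,0,0,0],
    [0.4,0,0,0,0,0,0]
  ]
}}

```text
t: 4.65
eef_pos: [0.399, 0.2414, 0.4199]
tool_rot: [0.604, 3.083, 0.001]
contact_force: [0.2, 0.9, -0.6]
gripper_width: 0.6
grip_force: 0.0
```

```bash
cat >> h.py <<'E'
def look(s,name,c,z,zp,key,kz):
    C=cloud(s);cc,m,zm=ring(C,c,z-.006,z+.006,.0595,.065);print(name,"ring",cc.round(4),m,zm.round(4))
    if zp: print("  post",[np.round(x,4) for x in post(C,cc,zp)])
    for d in spot_point(s,key)[:2]:
        w=world(s,*d["point"],kz)-[*cc,0];print(" ",key,np.round(d["point"]),round(d["confidence"],2),"r",np.hypot(*w[:2]).round(4),"yaw",np.degrees(np.arctan2(w[1],w[0])).round(1))
E
python3 - <<'E'
from h import *
s=snapshot("wrist");save(s,"w1",(160,100,400,320));look(s,"deep",(.44,.258),.092,.09,"deep_key",.091);print(tool()[0])
go((.46,-.116,.40),85)
E
```

```text
deep ring [0.4334 0.264 ] 1972 0.0902
  post [array([0.4361, 0.266 ]), array([11.9168, 58.5592]), np.float64(36.6962), np.int64(524), np.float64(0.0908)]
  deep_key [321. 281.] 0.76 r 0.0583 yaw -15.9
[0.39814797 0.24271593 0.41968418]
shift [-0.1915 -0.3096  0.0195] tilt [ 0.0003 -0.0004  0.    ] yaw now 68.04 turn@0:-0.2960 turn@90:-1.8668 turn@180:2.8456 turn@270:1.2748 q6 -0.81
```

View pics/w1.png

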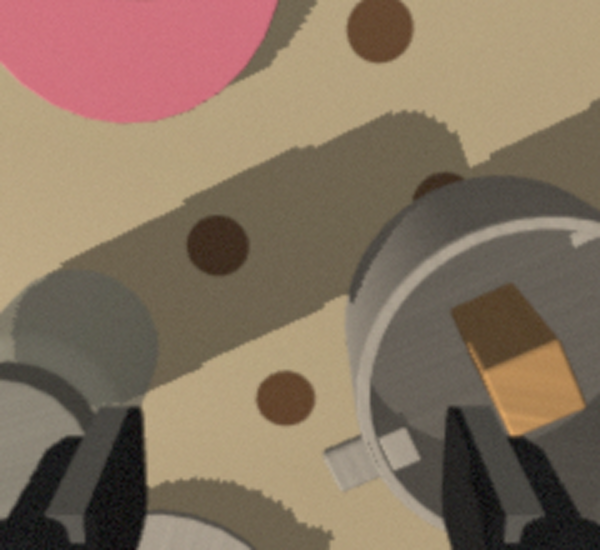

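The grey deep tin's rim centre is near full-image (380,262), with its ear on the left and its key at (321,281). My start guess was off, so I refit from there.

```bash
python3 - <<'E'
from h import *
s=snapshot("wrist");look(s,"deep",(.5,.295),.092,.09,"deep_key",.091);print(tool()[0])
go((.46,-.116,.40),85)
s=snapshot("scene");look(s,"deep",(.5,.295),.092,.09,"deep_key",.091)
E
```

```text
deep ring [0.4832 0.3005] 3011 0.091
  post [array([0.484 , 0.3008]), array([30.2978, 30.0057]), np.float64(3.2718), np.int64(1056), np.float64(0.0897)]
  deep_key [320. 278.] 0.64 r 0.0511 yaw -87.4
[0.39787639 0.24318361 0.41961739]
shift [-0.1915 -0.3102  0.0195] tilt [ 0.0001 -0.0004  0.    ] yaw now 68.13 turn@0:-0.2945 turn@90:-1.8653 turn@180:2.8471 turn@270:1.2763 q6 -0.81
deep ring [0.4885 0.2969] 322 0.0903
  post [array([0.4871, 0.2965]), array([38.0134, 29.6218]), np.float64(1.914), np.int64(85), np.float64(0.0892)]
  deep_key [339. 201.] 0.67 r 0.0566 yaw -84.4
  deep_key [147. 224.] 0.65 r 0.5808 yaw -76.7
```

Request:
{"api": "move_arm", "payload": {
  "targets": [
    [0.4,-0.0249,-0.0384,0.0024,0,0,0],
    [0.4,-0.0249,-0.0384,0.0024,0,0,0],
    [0.4,-0.0249,-0.0384,0.0024,0,0,0],
    [0.4,-0.0249,-0.0384,0.0024,0,0,0],
    [0.4,-0.0249,-0.0384,0.0024,0,0,0],
    [0.4,-0.0249,-0.0384,0.0024,0,0,0],
    [0.4,-0.0249,-0.0384,0.0024,0,0,0],
    [0.4,-0.0249,-0.0384,0.0024,0,0,0],
    [0.4,0,0,0,0,0,0],
    [0.4,0,0,0,0,0,0],
    [0.4,0,0,0,0,0,0]
  ]
}}

```text
t: 6.05
eef_pos: [0.4682, -0.116, 0.4003]
tool_rot: [-0.597, -3.084, -0.001]
contact_force: [-0.1, -1.2, 0.4]
gripper_width: 0.596
grip_force: 0.0
```

```bash
python3 - <<'E'
from h import *
s=snapshot("wrist");save(s,"w2");look(s,"base",(.468,-.116),.028,None,"base_key",.027);print(tool()[0])
C=cloud(s)
K=seg(C,(.468,-.116),.0235,.033,.09);d=K[:,:2]-[.468,-.116];r=np.hypot(*d.T)
k=K[(r<.056)&(r>.045)];print("key pts",len(k),k.mean(0).round(4)); k=K[(r>.068)];print("ear pts",len(k),k.mean(0).round(4))
go((.4838,.3007,.32),93.3)
E
```

```text
base ring [ 0.4649 -0.1123] 2915 0.0272
  base_key [333. 172.] 0.97 r 0.0523 yaw 76.0
[ 0.46820453 -0.11576079  0.40058079]
key pts 149 [ 0.4855 -0.1042  0.0265]
ear pts 421 [ 0.4637 -0.049   0.0257]
shift [0.1406 0.3923 0.0807] tilt [ 0.0003  0.     -0.    ] yaw now 68.14 turn@0:-0.4391 turn@90:-2.0098 turn@180:2.7025 turn@270:1.1317 q6 -1.596
```

View pics/w2.png

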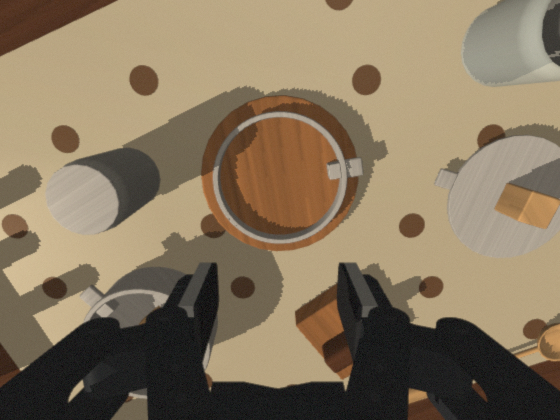

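The base ring is centred near (281,177), with its key at (333,172) and its ear at (354,168). I measure its yaw from these bright blobs.

```bash
python3 - <<'E'
from h import *
s=snapshot("wrist");C=cloud(s);im=s["image"].astype(int)
sat=im.max(2)-im.min(2)
c,_,_=ring(C,(.465,-.112),.023,.033,.0595,.065)
for _ in range(2):
  print(c)
  d=C[...,:2]-c;r=np.hypot(d[...,0],d[...,1]);a=np.degrees(np.arctan2(d[...,1],d[...,0]))
  for lo,hi in ((.046,.057),(.068,.085),(.046,.085)):
    m=(sat<45)&(im.max(2)>110)&(r>lo)&(r<hi)&(abs(a-76)<25)
    p=C[m];v,u=np.where(m)
    print(lo,hi,m.sum(),p.mean(0).round(4),"uv",u.mean().round(1),v.mean().round(1),"ang",a[m].mean().round(2),np.median(a[m]).round(2),"z",np.percentile(p[:,2],[10,90]).round(4))
  # ring by colour
  m=(sat<45)&(r<.075)&(r>.05);
  p=C[m];q=least_squares(lambda q:np.hypot(p[:,0]-q[0],p[:,1]-q[1])-.06225,c,loss="soft_l1",f_scale=.001).x;print(q,m.sum())
  # image-only: outer ellipse of the ring, projected to plane z=.028
  v,u=np.where(m);W=np.array([world(s,x,y,.028)[:2] for x,y in zip(u,v)])
  q2=least_squares(lambda q:np.hypot(W[:,0]-q[0],W[:,1]-q[1])-.06225,c,loss="soft_l1",f_scale=.001).x;print("img",q2)
  c=q2
E
```

```text
[ 0.46503379 -0.11230272]
0.046 0.057 174 [ 0.4762 -0.0614  0.0512] uv 346.2 185.9 ang 77.63 77.12 z [0.0256 0.0292]
0.068 0.085 363 [ 0.4788 -0.0371  0.0161] uv 355.2 162.3 ang 79.53 79.23 z [0.0002 0.0257]
0.046 0.085 962 [ 0.479  -0.0492  0.0298] uv 349.0 172.7 ang 77.26 77.45 z [0.0012 0.0286]
[ 0.46586717 -0.11001396] 16032
img [ 0.59451792 -0.31846637]
[ 0.59451792 -0.31846637]<stdin>:11: RuntimeWarning: Mean of empty slice.
  ret = um.true_divide(
  ret = ret.dtype.type(ret / rcount)
  return _methods._mean(a, axis=axis, dtype=dtype,
Traceback (most recent call last):
IndexError: index -1 is out of bounds for axis 0 with size 0
```

```bash
cat >> h.py <<'E'
def topdown(s,c,z,half=.1,px=.0004):
    n=int(2*half/px);P=s["pose"];g=(np.arange(n)-n/2)*px
    X,Y=np.meshgrid(c[0]+g,c[1]-g)   # col=+x, row=-y
    W=np.stack([X,Y,np.full_like(X,z)],-1)-P[:3,3];c_=W@P[:3,:3]
    K=s["camera_matrix"];u=c_[...,0]/c_[...,2]*K[0,0]+K[0,2];v=c_[...,1]/c_[...,2]*K[1,1]+K[1,2]
    return cv2.remap(s["image"],u.astype(np.float32),v.astype(np.float32),cv2.INTER_CUBIC)
E
python3 - <<'E'
from h import *
s=snapshot("wrist");c=(.465,-.1123)
t=topdown(s,c,.028);n=t.shape[0]
p=cv2.warpPolar(t,(225,720),(n/2,n/2),225,cv2.WARP_POLAR_LINEAR|cv2.INTER_CUBIC)  # rows: angle clockwise in image from +x ; 0.5deg ; col .4mm
p=np.flipud(np.roll(p,-1,0))
cv2.imwrite("pics/base_td.png",np.hstack([t[:,:,::-1],cv2.resize(p[60:240,90:225][:,:,::-1],(270,500))])) # angle row: top=360-30..
E
```

```text
(no output)
```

View pics/base_td.png

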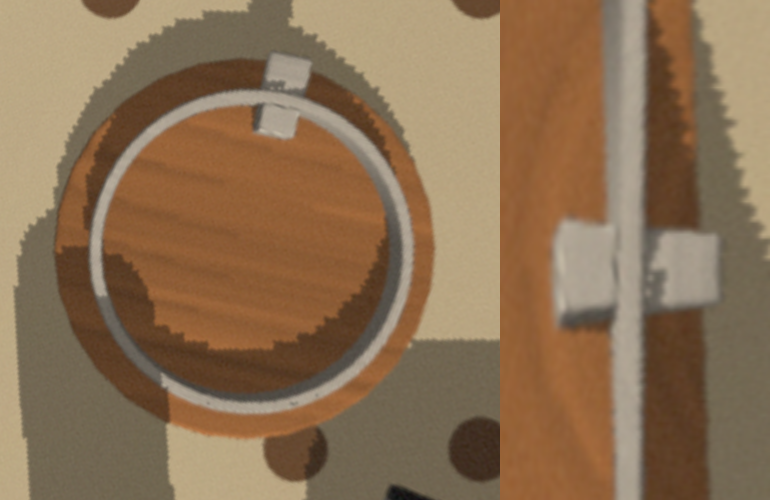

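```bash
cat >> h.py <<'E'
def rep(p,dyaw,n,start=None):
    """row to repeat n times: reach p with world yaw change dyaw (deg); start=(pos,yaw)"""
    e,Rt=tool();y=np.radians(yawof(Rt))
    if start: e,y=np.array(start[0]),np.radians(start[1])
    w=np.radians(dyaw)/n;S=0
    for k in range(n): S=S+np.exp(1j*w*k)
    d=np.array(p)-e;v=complex(d[0],d[1])/np.exp(1j*y)/S   # along tool y (real); tool x is +90deg
    print(n,"x [",*np.round([v.imag,v.real,-d[2]/n,0,0,-w],5),"]  len/row",round(abs(v),4))
E
python3 - <<'E'
from h import *
print(tool()[0],yawof(tool()[1]))
rep((.4838,.3007,.32),3.3-68.14,11)
E
```

```text
[ 0.46822142 -0.11596287  0.40066729] 68.13794142612788
11 x [ 0.03027 0.02613 0.00733 0.0 0.0 0.10288 ]  len/row 0.04
```

Request:
{"api": "move_arm", "payload": {
  "targets": [
    [0.35,0.03027,0.02613,0.00733,0,0,0.1029],
    [0.35,0.03027,0.02613,0.00733,0,0,0.1029],
    [0.35,0.03027,0.02613,0.00733,0,0,0.1029],
    [0.35,0.03027,0.02613,0.00733,0,0,0.1029],
    [0.35,0.03027,0.02613,0.00733,0,0,0.1029],
    [0.35,0.03027,0.02613,0.00733,0,0,0.1029],
    [0.35,0.03027,0.02613,0.00733,0,0,0.1029],
    [0.35,0.03027,0.02613,0.00733,0,0,0.1029],
    [0.35,0.03027,0.02613,0.00733,0,0,0.1029],
    [0.35,0.03027,0.02613,0.00733,0,0,0.1029],
    [0.35,0.03027,0.02613,0.00733,0,0,0.1029],
    [0.35,0,0,0,0,0,0]
  ]
}}

```text
t: 7.45
eef_pos: [0.485, 0.3031, 0.3178]
tool_rot: [-2.157, -2.282, 0.002]
contact_force: [0.6, -0.3, -0.4]
gripper_width: 0.654
grip_force: 0.0
```

```bash
python3 - <<'E'
from h import *
print(tool()[0],yawof(tool()[1]));go((.4838,.3007,.222),3.3)
E
```

```text
[0.48496794 0.30312066 0.31775101] 3.2331995560406273
shift [-0.0024 -0.0011  0.0958] tilt [-0.0019 -0.0003  0.    ] yaw now 3.23 turn@0:-0.0012 turn@90:-1.5720 turn@180:3.1404 turn@270:1.5696 q6 0.364
```

Request:
{"api": "move_arm", "payload": {
  "targets": [
    [0.35,0,0,0.03,0,0,0],
    [0.35,0,0,0.03,0,0,0],
    [0.35,0,0,0.025,0,0,0],
    [0.35,0,0,0.013,0,0,0],
    [0.35,0,0,0,0,0,0],
    [0.8,0,0,0,0,0,0],
    [0.8,0,0,0,0,0,0],
    [0.8,0,0,0,0,0,0],
    [0.8,0,0,0,0,0,0],
    [0.8,0,0,0,0,0,0]
  ],
  "grip_force": 25
}}

```text
t: 8.45
eef_pos: [0.4853, 0.2997, 0.2238]
tool_rot: [2.159, 2.281, 0.004]
contact_force: [-2.8, 0.1, 7.3]
gripper_width: 0.35
grip_force: 26.8
```

```bash
python3 - <<'E'
from h import *
o=observe();print(tool()[0],yawof(tool()[1]),o["contact_force"],o["torque"],o["gripper_width"],o["grip_force"])
E
```

```text
[0.4852967  0.29969176 0.22383206] 3.16385009218795 [-2.80286482  0.07450325  7.25298732] [-0.07249322  0.63579714  0.05121985] 0.3496815012355781 26.82073473930359
```

Request:
{"api": "move_arm", "payload": {
  "targets": [
    [0.45,0,0,0,0,0,0],
    [0.45,0,0,0,0,0,0],
    [0.4,0,0,0,0,0,-0.1428],
    [0.4,0,0,0,0,0,-0.1428],
    [0.4,0,0,0,0,0,-0.1428],
    [0.4,0,0,0,0,0,-0.1428],
    [0.4,0,0,0,0,0,-0.1428],
    [0.4,0,0,0,0,0,-0.1428],
    [0.4,0,0,0,0,0,-0.1428],
    [0.4,0,0,0,0,0,-0.1428],
    [0.4,0,0,0,0,0,-0.1428],
    [0.4,0,0,0,0,0,-0.1428]
  ]
}}

```text
t: 9.65
eef_pos: [0.4848, 0.2993, 0.2219]
tool_rot: [0.128, 3.139, 0.0]
contact_force: [-1.0, 0.5, 0.8]
gripper_width: 0.598
grip_force: 0.0
```

Request:
{"api": "move_arm", "payload": {
  "targets": [
    [0.4,0,0,0,0,0,-0.1428],
    [0.4,0,0,0,0,0,0],
    [0.8,0,0,0,0,0,0],
    [0.8,0,0,0,0,0,0],
    [0.8,0,0,0,0,0,0],
    [0.8,0,0,0,0,0,0],
    [0.8,0,0,0,0,0,0]
  ],
  "grip_force": 50
}}

```text
t: 10.35
eef_pos: [0.4849, 0.2996, 0.2222]
tool_rot: [-0.085, 3.14, 0.001]
contact_force: [1.1, 2.0, 2.2]
gripper_width: 0.343
grip_force: 50.6
```

```bash
python3 - <<'E'
from h import *
o=observe();print(tool()[0],yawof(tool()[1]),o["contact_force"],o["torque"],o["gripper_width"],o["grip_force"],o["qpos"][5])
rep((.4656,-.1131,.34),78.8-(-86.7)-360,24,((.4838,.3007,.34),93.3))
E
```

```text
[0.48486327 0.29955346 0.22215977] 93.11012650315367 [1.10383771 2.00755752 2.22127112] [ 0.39813551 -0.01134003 -0.19438361] 0.3432119241787434 50.560718178749084 -1.2103560645760383
24 x [ -0.02947 -0.00135 -0.0 0.0 0.0 0.14144 ]  len/row 0.0295
```

Request:
{"api": "move_arm", "payload": {
  "targets": [
    [0.4,0,0,0,0,0,0],
    [0.4,0,0,0,0,0,0],
    [0.4,0,0,-0.04,0,0,0],
    [0.4,0,0,-0.05,0,0,0],
    [0.4,0,0,-0.05,0,0,0],
    [0.4,0,0,-0.05,0,0,0],
    [0.4,0,0,-0.05,0,0,0],
    [0.4,0,0,0,0,0,0],
    [0.4,0,0,0,0,0,0],
    [0.4,0,0,0,0,0,0]
  ]
}}

```text
t: 11.35
eef_pos: [0.4844, 0.2991, 0.4599]
tool_rot: [0.086, -3.138, 0.002]
contact_force: [1.0, 0.1, -0.4]
gripper_width: 0.604
grip_force: 0.0
```

```bash
python3 - <<'E'
from h import *
s=snapshot("wrist");e,Rt=tool();print(e,yawof(Rt),observe()["joint_velocities"])
C=cloud(s);cc,m,zm=ring(C,e[:2],.086,.098,.0595,.065);print("ring",cc,m,zm);print("post",post(C,e[:2],.09))
b=np.array(cc)-e[:2];print("bias tool",Rt.inv().apply([*b,0]))
t=topdown(s,e[:2],.092)
cv2.imwrite("pics/deep_td.png",np.hstack([t[:,:,::-1]]))
E
```

```text
[0.48433996 0.29905013 0.45937306] 93.14746935343874 [ 0.00104144  0.00807035  0.00200557  0.00090043  0.00110347 -0.00017452]
ring [0.48467697 0.29962768] 2953 0.0911759636561858
post (array([0.48497168, 0.29966675]), array([29.71803856, 29.99117088]), 3.2256369590759277, 936, np.float64(0.08983631787363061))
bias tool [-3.68209966e-04  5.58174242e-04 -2.28959209e-06]
```

View pics/deep_td.png

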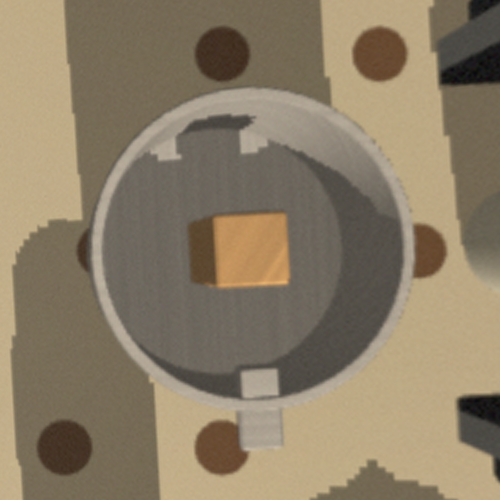

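Request:
{"api": "move_arm", "payload": {
  "targets": [
    [0.4,0,0,0.05,0,0,0],
    [0.4,0,0,0.05,0,0,0],
    [0.4,0,0,0.05,0,0,0],
    [0.4,0,0,0.05,0,0,0],
    [0.4,0,0,0.04,0,0,0],
    [0.4,0,0,0,0,0,0],
    [0.4,0,0,0,0,0,0],
    [0.8,0,0,0,0,0,0],
    [0.8,0,0,0,0,0,0],
    [0.8,0,0,0,0,0,0],
    [0.8,0,0,0,0,0,0],
    [0.8,0,0,0,0,0,0]
  ],
  "grip_force": 60
}}

```text
t: 12.6
eef_pos: [0.4841, 0.299, 0.221]
tool_rot: [0.086, -3.139, 0.001]
contact_force: [-0.0, 0.0, -5.9]
gripper_width: 0.343
grip_force: 59.7
```

Request:
{"api": "move_arm", "payload": {
  "targets": [
    [0.8,0,0,-0.02,0,0,0],
    [0.8,0,0,-0.04,0,0,0],
    [0.8,0,0,-0.045,0,0,0],
    [0.8,0,0,-0.045,0,0,0],
    [0.8,0,0,0,0,0,0]
  ]
}}

```text
t: 13.1
eef_pos: [0.4867, 0.3002, 0.3801]
tool_rot: [-0.086, 3.128, 0.008]
contact_force: [1.8, 0.5, -5.8]
gripper_width: 0.346
grip_force: 60.9
```

```bash
python3 - <<'E'
from h import *
o=observe();print(tool()[0],yawof(tool()[1]),o["contact_force"],o["gripper_width"],o["grip_force"])
e=tool()[0];rep((.4654,-.1128,e[2]),-194.4,24)
E
```

```text
[0.48670221 0.30024803 0.38010174] 93.16174687249739 [ 1.79774876  0.53446052 -5.75807949] 0.34586886804740824 60.90289235115051
24 x [ -0.0294 -0.00152 -0.0 0.0 0.0 0.14137 ]  len/row 0.0294
```

```bash
cat >> h.py <<'E'
def line(a,ya,b,yb,n,g):
    """rows for a straight line from a to b with yaw ya->yb (deg), as json"""
    a,b=np.array(a),np.array(b);rows=[];w=np.radians(yb-ya)/n
    for k in range(n):
        y=np.radians(ya)+w*k;v=complex(*(b-a)[:2])/n/np.exp(1j*y)
        rows.append([g]+[round(x,4) for x in (v.imag,v.real,-(b-a)[2]/n)]+[0,0,round(-w,4)])
    print(str(rows).replace("np.float64",""))
E
python3 - <<'E'
from h import *
print(tool()[0])
line((.4847,.2994,.372),93.15,(.4654,-.1128,.372),93.15-194.4,24,.8)
E
```

```text
[0.48670221 0.30024803 0.38010174]
[[0.8, (0.0017), (-0.0171), (-0.0), 0, 0, (0.1414)], [0.8, (-0.0007), (-0.0172), (-0.0), 0, 0, (0.1414)], [0.8, (-0.0031), (-0.0169), (-0.0), 0, 0, (0.1414)], [0.8, (-0.0054), (-0.0163), (-0.0), 0, 0, (0.1414)], [0.8, (-0.0077), (-0.0154), (-0.0), 0, 0, (0.1414)], [0.8, (-0.0098), (-0.0141), (-0.0), 0, 0, (0.1414)], [0.8, (-0.0117), (-0.0126), (-0.0), 0, 0, (0.1414)], [0.8, (-0.0133), (-0.0109), (-0.0), 0, 0, (0.1414)], [0.8, (-0.0147), (-0.0089), (-0.0), 0, 0, (0.1414)], [0.8, (-0.0158), (-0.0067), (-0.0), 0, 0, (0.1414)], [0.8, (-0.0166), (-0.0044), (-0.0), 0, 0, (0.1414)], [0.8, (-0.0171), (-0.002), (-0.0), 0, 0, (0.1414)], [0.8, (-0.0172), (0.0004), (-0.0), 0, 0, (0.1414)], [0.8, (-0.017), (0.0028), (-0.0), 0, 0, (0.1414)], [0.8, (-0.0164), (0.0052), (-0.0), 0, 0, (0.1414)], [0.8, (-0.0155), (0.0074), (-0.0), 0, 0, (0.1414)], [0.8, (-0.0143), (0.0096), (-0.0), 0, 0, (0.1414)], [0.8, (-0.0128), (0.0115), (-0.0), 0, 0, (0.1414)], [0.8, (-0.0111), (0.0132), (-0.0), 0, 0, (0.1414)], [0.8, (-0.0091), (0.0146), (-0.0), 0, 0, (0.1414)], [0.8, (-0.0069), (0.0157), (-0.0), 0, 0, (0.1414)], [0.8, (-0.0047), (0.0165), (-0.0), 0, 0, (0.1414)], [0.8, (-0.0023), (0.017), (-0.0), 0, 0, (0.1414)], [0.8, (0.0001), (0.0172), (-0.0), 0, 0, (0.1414)]]
```

Request:
{"api": "move_arm", "payload": {
  "targets": [
    [0.8,0.0017,-0.0171,0,0,0,0.1414],
    [0.8,-0.0007,-0.0172,0,0,0,0.1414],
    [0.8,-0.0031,-0.0169,0,0,0,0.1414],
    [0.8,-0.0054,-0.0163,0,0,0,0.1414],
    [0.8,-0.0077,-0.0154,0,0,0,0.1414],
    [0.8,-0.0098,-0.0141,0,0,0,0.1414],
    [0.8,-0.0117,-0.0126,0,0,0,0.1414],
    [0.8,-0.0133,-0.0109,0,0,0,0.1414],
    [0.8,-0.0147,-0.0089,0,0,0,0.1414],
    [0.8,-0.0158,-0.0067,0,0,0,0.1414],
    [0.8,-0.0166,-0.0044,0,0,0,0.1414],
    [0.8,-0.0171,-0.002,0,0,0,0.1414]
  ]
}}

```text
t: 14.3
eef_pos: [0.4743, 0.0926, 0.3701]
tool_rot: [-2.304, -2.133, 0.003]
contact_force: [0.6, -0.2, -5.9]
gripper_width: 0.339
grip_force: 60.9
```

Request:
{"api": "move_arm", "payload": {
  "targets": [
    [0.8,-0.0172,0.0004,0,0,0,0.1414],
    [0.8,-0.017,0.0028,0,0,0,0.1414],
    [0.8,-0.0164,0.0052,0,0,0,0.1414],
    [0.8,-0.0155,0.0074,0,0,0,0.1414],
    [0.8,-0.0143,0.0096,0,0,0,0.1414],
    [0.8,-0.0128,0.0115,0,0,0,0.1414],
    [0.8,-0.0111,0.0132,0,0,0,0.1414],
    [0.8,-0.0091,0.0146,0,0,0,0.1414],
    [0.8,-0.0069,0.0157,0,0,0,0.1414],
    [0.8,-0.0047,0.0165,0,0,0,0.1414],
    [0.8,-0.0023,0.017,0,0,0,0.1414],
    [0.8,0.0001,0.0172,0,0,0,0.1414]
  ]
}}

```text
t: 15.5
eef_pos: [0.4645, -0.1133, 0.3701]
tool_rot: [-3.125, 0.318, 0.004]
contact_force: [0.0, -0.3, -5.8]
gripper_width: 0.344
grip_force: 60.9
```

Request:
{"api": "move_arm", "payload": {
  "targets": [
    [0.8,0,0,0.04,0,0,0],
    [0.8,0,0,0.04,0,0,0],
    [0.8,0,0,0,0,0,0],
    [0.8,0,0,0,0,0,0]
  ]
}}

```text
t: 15.9
eef_pos: [0.4644, -0.1125, 0.2905]
tool_rot: [-3.125, 0.309, 0.006]
contact_force: [0.5, 0.4, -6.0]
gripper_width: 0.343
grip_force: 61.4
```

```bash
python3 - <<'E'
from h import *
E=[];Y=[]
for i in range(4):
    snapshot("wrist") if i==0 else None
    e,Rt=tool();E.append(e);Y.append(yawof(Rt))
print(np.array(E),Y,observe()["contact_force"],observe()["joint_velocities"])
go((.4654,-.1128,.2682),-101.2)
E
```

```text
[[ 0.46546573 -0.11289565  0.29243981]
 [ 0.46546573 -0.11289565  0.29243981]
 [ 0.46546573 -0.11289565  0.29243981]
 [ 0.46546573 -0.11289565  0.29243981]] [np.float64(-101.2737221941206), np.float64(-101.2737221941206), np.float64(-101.2737221941206), np.float64(-101.2737221941206)] [ 0.09216224 -0.24483861 -5.10783963] [ 0.00255985 -0.02659482 -0.03638458 -0.00079749 -0.00589798 -0.00041044]
shift [-0.0001 -0.0001  0.0242] tilt [ 0.0001 -0.0003  0.    ] yaw now -101.27 turn@0:-0.0013 turn@90:-1.5721 turn@180:3.1403 turn@270:1.5695 q6 1.365
```

Request:
{"api": "move_arm", "payload": {
  "targets": [
    [0.8,0,0,0.025,0,0,0],
    [0.8,0,0,0.012,0,0,0],
    [0.8,0,0,0.005,0,0,0],
    [0.8,0,0,0.005,0,0,0],
    [0.8,0,0,0.004,0,0,0],
    [0.8,0,0,0.003,0,0,0],
    [0.8,0,0,0,0,0,0]
  ]
}}

```text
t: 16.65
eef_pos: [0.4657, -0.113, 0.2382]
tool_rot: [3.126, -0.309, 0.003]
contact_force: [1.8, 0.7, -5.8]
gripper_width: 0.345
grip_force: 61.4
```

```bash
python3 - <<'E'
from h import *
e,Rt=tool();o=observe();print(e,yawof(Rt),o["contact_force"],o["torque"],o["gripper_width"])
E
```

```text
[ 0.46568815 -0.11301442  0.23822037] -101.29682354689942 [ 1.75591653  0.70877831 -5.77389102] [-0.19565676 -0.48816398 -0.11105229] 0.34498659868111586
```

Request:
{"api": "move_arm", "payload": {
  "targets": [
    [0.8,0,0,0.001,0,0,0],
    [0.8,0,0,0.001,0,0,0],
    [0.8,0,0,0,0,0,0]
  ]
}}

```text
t: 16.95
eef_pos: [0.4657, -0.1131, 0.2366]
tool_rot: [3.126, -0.309, 0.003]
contact_force: [2.0, -0.9, -1.9]
gripper_width: 0.344
grip_force: 62.0
```

```bash
python3 - <<'E'
from h import *
e,Rt=tool();o=observe();print(e,yawof(Rt),o["contact_force"],o["torque"],o["gripper_width"])
E
```

```text
[ 0.46572679 -0.11305074  0.23662752] -101.28989823483863 [ 1.97769033 -0.87712017 -1.90088614] [-0.00653    -0.49568806 -0.04177376] 0.3440816569238757
```

Request:
{"api": "move_arm", "payload": {
  "targets": [
    [0.4,0,0,0,0,0,0],
    [0.4,0,0,0,0,0,0],
    [0.4,0,0,0,0,0,0],
    [0.4,0,0,-0.02,0,0,0],
    [0.4,0,0,-0.05,0,0,0],
    [0.4,0,0,-0.05,0,0,0],
    [0.4,0,0,-0.05,0,0,0],
    [0.4,0,0,0,0,0,0],
    [0.4,0,0,0,0,0,0]
  ]
}}

```text
t: 17.85
eef_pos: [0.4655, -0.1129, 0.4076]
tool_rot: [3.125, -0.309, 0.005]
contact_force: [-0.8, 0.4, -0.4]
gripper_width: 0.599
grip_force: 0.0
```

```bash
python3 - <<'E'
from h import *
s=snapshot("wrist");e,Rt=tool();C=cloud(s)
print(e,yawof(Rt),"ring",ring(C,(.4657,-.113),.10,.114,.0595,.065),"post",post(C,(.4657,-.113),.106))
p=seg(C,(.4657,-.113),.100,.116,.065);d=np.hypot(*(p[:,:2]-[.4657,-.113]).T);p=p[d>.058];A=np.c_[p[:,:2]-[.4657,-.113],np.ones(len(p))];print("rim plane",np.linalg.lstsq(A,p[:,2],rcond=None)[0])
rep((.567,-.300,.32),-71.5+101.28,6)
E
```

```text
[ 0.46496774 -0.11272324  0.40562116] -101.27660430623874 ring (array([ 0.46490591, -0.11304021]), 4752, np.float64(0.10675352480064511)) post (array([ 0.46406317, -0.11286768]), array([29.57949448, 30.34644127]), 79.63050842285156, 1421, np.float64(0.10577856783613948))
rim plane [ 0.01494382 -0.00295788  0.10690738]
6 x [ 0.01657 0.03189 0.01427 0.0 0.0 -0.08663 ]  len/row 0.0359
```

The deep tin is home: rim at 0.107 m and level. Next the shallow tin.

Request:
{"api": "move_arm", "payload": {
  "targets": [
    [0.4,0.0166,0.0319,0.0143,0,0,-0.0866],
    [0.4,0.0166,0.0319,0.0143,0,0,-0.0866],
    [0.4,0.0166,0.0319,0.0143,0,0,-0.0866],
    [0.4,0.0166,0.0319,0.0143,0,0,-0.0866],
    [0.4,0.0166,0.0319,0.0143,0,0,-0.0866],
    [0.4,0.0166,0.0319,0.0143,0,0,-0.0866],
    [0.4,0,0,0,0,0,0],
    [0.4,0,0,0,0,0,0]
  ]
}}

```text
t: 18.7
eef_pos: [0.5666, -0.3, 0.3159]
tool_rot: [-3.096, -0.502, 0.008]
contact_force: [0.3, 0.4, 0.4]
gripper_width: 0.601
grip_force: 0.0
```

```bash
python3 - <<'E'
from h import *
s=snapshot("wrist");e,Rt=tool();C=cloud(s)
print(e,yawof(Rt),"ring",ring(C,(.567,-.3),.056,.068,.0595,.065),"post",post(C,(.567,-.3),.06))
d=spot_point(s,"shallow_key")[:1];print([(x["point"],x["confidence"],world(s,*x["point"],.061)) for x in d])
t=topdown(s,(.567,-.3),.062);cv2.imwrite("pics/sh_td.png",t[:,:,::-1])
E
```

```text
[ 0.56664786 -0.29961831  0.31762501] -71.56364123047179 ring (array([ 0.56696141, -0.29887355]), 5726, np.float64(0.06111706946302598)) post (array([ 0.5663327 , -0.29904742]), array([30.07808685, 30.07972145]), 19.81351661682129, 1994, np.float64(0.059762379176589844))
[([281.0, 293.2], 0.86, array([ 0.51512083, -0.31802514,  0.061     ]))]
```

View pics/sh_td.png

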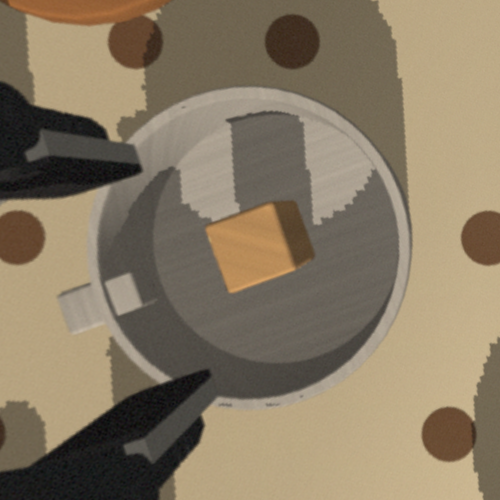

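The shallow tin's ear is at lower left (80,305) in the top-down crop, its post is centred near (253,247), and its yaw is about -160°. I descend and grip twice to centre it.

Request:
{"api": "move_arm", "payload": {
  "targets": [
    [0.4,0,0.0,0.04,0,0,-0.024],
    [0.4,0,0,0.04,0,0,0],
    [0.4,0,0,0.03,0,0,0],
    [0.4,0,0,0.013,0,0,0],
    [0.4,0,0,0,0,0,0],
    [0.8,0,0,0,0,0,0],
    [0.8,0,0,0,0,0,0],
    [0.8,0,0,0,0,0,0],
    [0.8,0,0,0,0,0,0]
  ],
  "grip_force": 25
}}

```text
t: 19.7
eef_pos: [0.5684, -0.3006, 0.1998]
tool_rot: [3.092, 0.542, 0.005]
contact_force: [-0.6, 2.4, 6.7]
gripper_width: 0.35
grip_force: 26.6
```

Request:
{"api": "move_arm", "payload": {
  "targets": [
    [0.45,0,0,0,0,0,0],
    [0.45,0,0,0,0,0,0],
    [0.4,0,0,0,0,0,-0.1428],
    [0.4,0,0,0,0,0,-0.1428],
    [0.4,0,0,0,0,0,-0.1428],
    [0.4,0,0,0,0,0,-0.1428],
    [0.4,0,0,0,0,0,-0.1428],
    [0.4,0,0,0,0,0,-0.1428],
    [0.4,0,0,0,0,0,-0.1428],
    [0.4,0,0,0,0,0,-0.1428],
    [0.4,0,0,0,0,0,-0.1428],
    [0.4,0,0,0,0,0,-0.1428]
  ]
}}

```text
t: 20.9
eef_pos: [0.5674, -0.3003, 0.1971]
tool_rot: [1.977, 2.442, -0.0]
contact_force: [0.4, -0.2, 0.1]
gripper_width: 0.6
grip_force: 0.0
```

Request:
{"api": "move_arm", "payload": {
  "targets": [
    [0.4,0,0,0,0,0,-0.1428],
    [0.4,0,0,0,0,0,0],
    [0.4,0,0,0,0,0,0],
    [0.8,0,0,0,0,0,0],
    [0.8,0,0,0,0,0,0],
    [0.8,0,0,0,0,0,0],
    [0.8,0,0,0,0,0,0],
    [0.8,0,0,0,0,0,0]
  ],
  "grip_force": 60
}}

```text
t: 21.7
eef_pos: [0.5674, -0.3003, 0.1973]
tool_rot: [1.806, 2.571, -0.0]
contact_force: [-0.5, -0.2, 2.7]
gripper_width: 0.345
grip_force: 60.1
```

```bash
python3 - <<'E'
from h import *
e,Rt=tool();o=observe();print(e,yawof(Rt),o["contact_force"],o["torque"],o["gripper_width"],o["grip_force"])
# lift .18 first, then line to over the stack
line((e[0],e[1],.377),yawof(Rt),(.4656,-.113,.377),-101.3,15,.8)
E
```

```text
[ 0.56741227 -0.30031018  0.19725384] 19.829171463165082 [-0.5494346  -0.20233991  2.68161378] [-0.0631805   0.2287053  -0.13138827] 0.3446477805745863 60.08117079734802
[[0.8, (0.014), (-0.0021), (-0.0), 0, 0, (0.1409)], [0.8, (0.0136), (-0.0041), (-0.0), 0, 0, (0.1409)], [0.8, (0.0129), (-0.006), (-0.0), 0, 0, (0.1409)], [0.8, (0.0119), (-0.0077), (-0.0), 0, 0, (0.1409)], [0.8, (0.0107), (-0.0093), (-0.0), 0, 0, (0.1409)], [0.8, (0.0093), (-0.0107), (-0.0), 0, 0, (0.1409)], [0.8, (0.0077), (-0.0119), (-0.0), 0, 0, (0.1409)], [0.8, (0.006), (-0.0129), (-0.0), 0, 0, (0.1409)], [0.8, (0.0041), (-0.0136), (-0.0), 0, 0, (0.1409)], [0.8, (0.0021), (-0.0141), (-0.0), 0, 0, (0.1409)], [0.8, (0.0001), (-0.0142), (-0.0), 0, 0, (0.1409)], [0.8, (-0.0019), (-0.0141), (-0.0), 0, 0, (0.1409)], [0.8, (-0.0038), (-0.0137), (-0.0), 0, 0, (0.1409)], [0.8, (-0.0057), (-0.013), (-0.0), 0, 0, (0.1409)], [0.8, (-0.0075), (-0.0121), (-0.0), 0, 0, (0.1409)]]
```

Request:
{"api": "move_arm", "payload": {
  "targets": [
    [0.8,0,0,-0.02,0,0,0],
    [0.8,0,0,-0.05,0,0,0],
    [0.8,0,0,-0.05,0,0,0],
    [0.8,0,0,-0.05,0,0,0],
    [0.8,0,0,-0.01,0,0,0],
    [0.8,0,0,0,0,0,0]
  ]
}}

```text
t: 22.3
eef_pos: [0.5679, -0.3003, 0.3792]
tool_rot: [1.802, 2.568, 0.0]
contact_force: [0.5, 0.5, -3.6]
gripper_width: 0.345
grip_force: 60.6
```

Request:
{"api": "move_arm", "payload": {
  "targets": [
    [0.8,0.014,-0.0021,0,0,0,0.1409],
    [0.8,0.0136,-0.0041,0,0,0,0.1409],
    [0.8,0.0129,-0.006,0,0,0,0.1409],
    [0.8,0.0119,-0.0077,0,0,0,0.1409],
    [0.8,0.0107,-0.0093,0,0,0,0.1409],
    [0.8,0.0093,-0.0107,0,0,0,0.1409],
    [0.8,0.0077,-0.0119,0,0,0,0.1409],
    [0.8,0.006,-0.0129,0,0,0,0.1409],
    [0.8,0.0041,-0.0136,0,0,0,0.1409],
    [0.8,0.0021,-0.0141,0,0,0,0.1409],
    [0.8,0.0001,-0.0142,0,0,0,0.1409],
    [0.8,-0.0019,-0.0141,0,0,0,0.1409]
  ]
}}

```text
t: 23.5
eef_pos: [0.4845, -0.1495, 0.3727]
tool_rot: [-3.119, -0.346, 0.009]
contact_force: [1.2, -0.8, -3.6]
gripper_width: 0.344
grip_force: 60.4
```

Request:
{"api": "move_arm", "payload": {
  "targets": [
    [0.8,-0.0038,-0.0137,0,0,0,0.1409],
    [0.8,-0.0057,-0.013,0,0,0,0.1409],
    [0.8,-0.0075,-0.0121,0,0,0,0.1409],
    [0.8,0,0,0.03,0,0,0],
    [0.8,0,0,0.02,0,0,0],
    [0.8,0,0,0,0,0,0],
    [0.8,0,0,0,0,0,0],
    [0.8,0,0,0,0,0,0]
  ]
}}

```text
t: 24.3
eef_pos: [0.4657, -0.1132, 0.3271]
tool_rot: [-3.126, 0.308, 0.0]
contact_force: [0.5, -0.7, -2.3]
gripper_width: 0.344
grip_force: 60.2
```

```bash
python3 - <<'E'
from h import *
e,Rt=tool();o=observe();print(e,yawof(Rt),o["contact_force"],o["joint_velocities"])
go((.4656,-.113,.2933),-101.3)
E
```

```text
[ 0.46565087 -0.11319455  0.32713229] -101.23698690995025 [ 0.45080996 -0.66145859 -2.27629437] [ 0.00100603 -0.01313392 -0.01494886  0.00098964  0.0005609   0.00170374]
shift [-0.0001 -0.0002  0.0338] tilt [-0.0001  0.0002  0.    ] yaw now -101.24 turn@0:0.0011 turn@90:-1.5697 turn@180:-3.1405 turn@270:1.5719 q6 1.364
```

Request:
{"api": "move_arm", "payload": {
  "targets": [
    [0.8,0,0,0.012,0,0,0],
    [0.8,0,0,0.007,0,0,0],
    [0.8,0,0,0.005,0,0,0],
    [0.8,0,0,0.005,0,0,0],
    [0.8,0,0,0.004,0,0,0],
    [0.8,0,0,0.001,0,0,0],
    [0.8,0,0,0.001,0,0,0],
    [0.8,0,0,0,0,0,0]
  ]
}}

```text
t: 25.1
eef_pos: [0.4656, -0.1131, 0.2932]
tool_rot: [3.126, -0.307, 0.0]
contact_force: [-4.2, 1.5, 4.5]
gripper_width: 0.347
grip_force: 61.6
```

```bash
python3 - <<'E'
from h import *
e,Rt=tool();o=observe();print(e,yawof(Rt),o["contact_force"],o["torque"],o["gripper_width"])
E
```

```text
[ 0.46562646 -0.11312579  0.29318364] -101.22423295842714 [-4.18956076  1.53658062  4.51787435] [3.73848032e-01 6.92493305e-01 5.07353953e-04] 0.34652540990251274
```

Request:
{"api": "move_arm", "payload": {
  "targets": [
    [0.4,0,0,0,0,0,0],
    [0.4,0,0,0,0,0,0],
    [0.4,0,0,0,0,0,0],
    [0.4,0,0,-0.02,0,0,0],
    [0.4,0,0,-0.05,0,0,0],
    [0.4,0,0,-0.05,0,0,0],
    [0.4,0,0,-0.03,0,0,0],
    [0.4,0,0,0,0,0,0],
    [0.4,0,0,0,0,0,0]
  ]
}}

```text
t: 26.0
eef_pos: [0.4656, -0.1131, 0.4426]
tool_rot: [3.126, -0.307, 0.003]
contact_force: [-0.2, -0.2, -0.6]
gripper_width: 0.596
grip_force: 0.0
```

```bash
python3 - <<'E'
from h import *
s=snapshot("wrist");e,Rt=tool();C=cloud(s);c=np.array((.4656,-.1131))
print(e,yawof(Rt),"ring",ring(C,c,.15,.164,.0595,.065),"post",post(C,c,.156))
p=seg(C,c,.148,.168,.065);d=np.hypot(*(p[:,:2]-c).T);p=p[d>.058];A=np.c_[p[:,:2]-c,np.ones(len(p))];print("rim plane",np.linalg.lstsq(A,p[:,2],rcond=None)[0])
line(e,yawof(Rt),(.574,.096,.34),-40,9,.4)
E
```

```text
[ 0.46527174 -0.1129677   0.4411364 ] -101.23037042875164 ring (array([ 0.46530192, -0.11315331]), 5313, np.float64(0.15672785381604168)) post (array([ 0.46451837, -0.11305746]), array([29.61575127, 30.29333687]), 79.01905822753906, 1586, np.float64(0.1557522570426164))
rim plane [ 0.02093841 -0.00321873  0.15649677]
[[0.4, (0.0073), (-0.0251), (0.0112), 0, 0, (-0.1187)], [0.4, (0.0103), (-0.0241), (0.0112), 0, 0, (-0.1187)], [0.4, (0.013), (-0.0227), (0.0112), 0, 0, (-0.1187)], [0.4, (0.0156), (-0.021), (0.0112), 0, 0, (-0.1187)], [0.4, (0.018), (-0.019), (0.0112), 0, 0, (-0.1187)], [0.4, (0.0201), (-0.0167), (0.0112), 0, 0, (-0.1187)], [0.4, (0.022), (-0.0142), (0.0112), 0, 0, (-0.1187)], [0.4, (0.0235), (-0.0115), (0.0112), 0, 0, (-0.1187)], [0.4, (0.0247), (-0.0087), (0.0112), 0, 0, (-0.1187)]]
```

Request:
{"api": "move_arm", "payload": {
  "targets": [
    [0.4,0.0073,-0.0251,0.0112,0,0,-0.1187],
    [0.4,0.0103,-0.0241,0.0112,0,0,-0.1187],
    [0.4,0.013,-0.0227,0.0112,0,0,-0.1187],
    [0.4,0.0156,-0.021,0.0112,0,0,-0.1187],
    [0.4,0.018,-0.019,0.0112,0,0,-0.1187],
    [0.4,0.0201,-0.0167,0.0112,0,0,-0.1187],
    [0.4,0.022,-0.0142,0.0112,0,0,-0.1187],
    [0.4,0.0235,-0.0115,0.0112,0,0,-0.1187],
    [0.4,0.0247,-0.0087,0.0112,0,0,-0.1187],
    [0.4,0,0,0,0,0,0],
    [0.4,0,0,0,0,0,0]
  ]
}}

```text
t: 27.15
eef_pos: [0.5734, 0.0961, 0.3388]
tool_rot: [-2.846, -1.326, 0.007]
contact_force: [0.7, -0.2, -0.2]
gripper_width: 0.597
grip_force: 0.0
```

```bash
python3 - <<'E'
from h import *
s=snapshot("wrist");e,Rt=tool();C=cloud(s);q=post(C,(.574,.096),.057)
print(e,yawof(Rt),"post",q)
t=topdown(s,(.574,.096),.017);cv2.imwrite("pics/lid_td.png",t[:,:,::-1])
go((*q[0],.202),q[2])
E
```

```text
[0.57357249 0.09555186 0.33974087] -40.10020443982611 post (array([0.57380951, 0.0991037 ]), array([30.64652252, 29.75182915]), 51.328857421875, 1649, np.float64(0.05677843558491345))
shift [ 0.0032 -0.0018  0.1377] tilt [-0.002   0.0023  0.    ] yaw now -40.1 turn@0:-1.5957 turn@90:3.1167 turn@180:1.5459 turn@270:-0.0249 q6 0.73
```

View pics/lid_td.png

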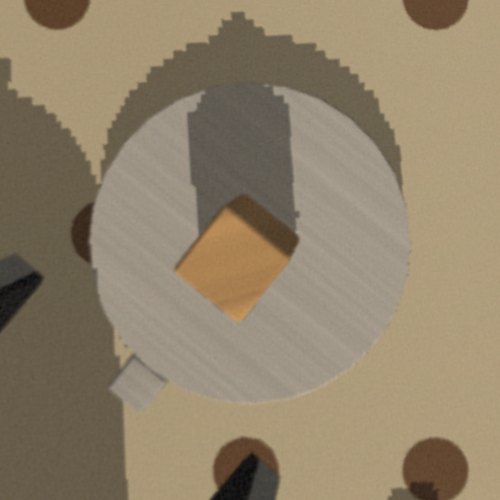

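The lid's ear is at lower left (138,382) in the crop and it is grey, so this is the right lid. Its centre is near (250,243) and its yaw about -128.7°.

Request:
{"api": "move_arm", "payload": {
  "targets": [
    [0.4,0.0032,-0.0018,0.04,0,0,-0.0249],
    [0.4,0,0,0.045,0,0,0],
    [0.4,0,0,0.04,0,0,0],
    [0.4,0,0,0.016,0,0,0],
    [0.4,0,0,0,0,0,0],
    [0.8,0,0,0,0,0,0],
    [0.8,0,0,0,0,0,0],
    [0.8,0,0,0,0,0,0],
    [0.8,0,0,0,0,0,0]
  ],
  "grip_force": 25
}}

```text
t: 28.1
eef_pos: [0.5763, 0.0994, 0.2029]
tool_rot: [2.829, 1.361, 0.006]
contact_force: [0.2, -0.8, 7.1]
gripper_width: 0.349
grip_force: 26.6
```

Request:
{"api": "move_arm", "payload": {
  "targets": [
    [0.45,0,0,0,0,0,0],
    [0.45,0,0,0,0,0,0],
    [0.4,0,0,0,0,0,-0.1428],
    [0.4,0,0,0,0,0,-0.1428],
    [0.4,0,0,0,0,0,-0.1428],
    [0.4,0,0,0,0,0,-0.1428],
    [0.4,0,0,0,0,0,-0.1428],
    [0.4,0,0,0,0,0,-0.1428],
    [0.4,0,0,0,0,0,-0.1428],
    [0.4,0,0,0,0,0,-0.1428],
    [0.4,0,0,0,0,0,-0.1428],
    [0.4,0,0,0,0,0,-0.1428]
  ]
}}

```text
t: 29.3
eef_pos: [0.5747, 0.0995, 0.2]
tool_rot: [-1.238, -2.887, 0.0]
contact_force: [-0.0, 0.2, 0.1]
gripper_width: 0.601
grip_force: 0.0
```

Request:
{"api": "move_arm", "payload": {
  "targets": [
    [0.4,0,0,0,0,0,-0.1428],
    [0.4,0,0,0,0,0,0],
    [0.4,0,0,0,0,0,0],
    [0.8,0,0,0,0,0,0],
    [0.8,0,0,0,0,0,0],
    [0.8,0,0,0,0,0,0],
    [0.8,0,0,0,0,0,0],
    [0.8,0,0,0,0,0,0]
  ],
  "grip_force": 60
}}

```text
t: 30.1
eef_pos: [0.575, 0.0995, 0.2004]
tool_rot: [1.039, 2.965, 0.0]
contact_force: [-0.0, 0.9, 1.5]
gripper_width: 0.333
grip_force: 59.8
```

```bash
python3 - <<'E'
from h import *
e,Rt=tool();o=observe();print(e,yawof(Rt),o["contact_force"],o["torque"],o["gripper_width"],o["grip_force"])
line((e[0],e[1],.4),yawof(Rt),(.4656,-.1131,.4),-101.25,19,.8)
E
```

```text
[0.57497498 0.09947607 0.20041881] 51.37791980982069 [-0.00670054  0.89785012  1.49308003] [ 0.01028719  0.02452913 -0.11017673] 0.333167101173161 59.84152436256409
[[0.8, (-0.0025), (-0.0123), (-0.0), 0, 0, (0.1402)], [0.8, (-0.0042), (-0.0119), (-0.0), 0, 0, (0.1402)], [0.8, (-0.0058), (-0.0112), (-0.0), 0, 0, (0.1402)], [0.8, (-0.0073), (-0.0102), (-0.0), 0, 0, (0.1402)], [0.8, (-0.0087), (-0.0091), (-0.0), 0, 0, (0.1402)], [0.8, (-0.0099), (-0.0078), (-0.0), 0, 0, (0.1402)], [0.8, (-0.0109), (-0.0064), (-0.0), 0, 0, (0.1402)], [0.8, (-0.0116), (-0.0048), (-0.0), 0, 0, (0.1402)], [0.8, (-0.0122), (-0.0031), (-0.0), 0, 0, (0.1402)], [0.8, (-0.0125), (-0.0014), (-0.0), 0, 0, (0.1402)], [0.8, (-0.0126), (0.0004), (-0.0), 0, 0, (0.1402)], [0.8, (-0.0124), (0.0021), (-0.0), 0, 0, (0.1402)], [0.8, (-0.012), (0.0038), (-0.0), 0, 0, (0.1402)], [0.8, (-0.0113), (0.0055), (-0.0), 0, 0, (0.1402)], [0.8, (-0.0104), (0.007), (-0.0), 0, 0, (0.1402)], [0.8, (-0.0094), (0.0084), (-0.0), 0, 0, (0.1402)], [0.8, (-0.0081), (0.0096), (-0.0), 0, 0, (0.1402)], [0.8, (-0.0067), (0.0107), (-0.0), 0, 0, (0.1402)], [0.8, (-0.0051), (0.0115), (-0.0), 0, 0, (0.1402)]]
```

Request:
{"api": "move_arm", "payload": {
  "targets": [
    [0.8,0,0,-0.02,0,0,0],
    [0.8,0,0,-0.045,0,0,0],
    [0.8,0,0,-0.045,0,0,0],
    [0.8,0,0,-0.045,0,0,0],
    [0.8,0,0,-0.045,0,0,0],
    [0.8,0,0,0,0,0,0]
  ]
}}

```text
t: 30.7
eef_pos: [0.5766, 0.0996, 0.4083]
tool_rot: [1.034, 2.954, 0.007]
contact_force: [0.9, -0.1, -1.8]
gripper_width: 0.339
grip_force: 60.0
```

Request:
{"api": "move_arm", "payload": {
  "targets": [
    [0.8,-0.0025,-0.0123,0,0,0,0.1402],
    [0.8,-0.0042,-0.0119,0,0,0,0.1402],
    [0.8,-0.0058,-0.0112,0,0,0,0.1402],
    [0.8,-0.0073,-0.0102,0,0,0,0.1402],
    [0.8,-0.0087,-0.0091,0,0,0,0.1402],
    [0.8,-0.0099,-0.0078,0,0,0,0.1402],
    [0.8,-0.0109,-0.0064,0,0,0,0.1402],
    [0.8,-0.0116,-0.0048,0,0,0,0.1402],
    [0.8,-0.0122,-0.0031,0,0,0,0.1402],
    [0.8,-0.0125,-0.0014,0,0,0,0.1402],
    [0.8,-0.0126,0.0004,0,0,0,0.1402],
    [0.8,-0.0124,0.0021,0,0,0,0.1402]
  ]
}}

```text
t: 31.9
eef_pos: [0.5052, -0.0353, 0.3988]
tool_rot: [-2.905, -1.193, 0.003]
contact_force: [1.0, -0.3, -1.2]
gripper_width: 0.343
grip_force: 59.9
```

Request:
{"api": "move_arm", "payload": {
  "targets": [
    [0.8,-0.012,0.0038,0,0,0,0.1402],
    [0.8,-0.0113,0.0055,0,0,0,0.1402],
    [0.8,-0.0104,0.007,0,0,0,0.1402],
    [0.8,-0.0094,0.0084,0,0,0,0.1402],
    [0.8,-0.0081,0.0096,0,0,0,0.1402],
    [0.8,-0.0067,0.0107,0,0,0,0.1402],
    [0.8,-0.0051,0.0115,0,0,0,0.1402],
    [0.8,0,0,0.02,0,0,0],
    [0.8,0,0,0,0,0,0],
    [0.8,0,0,0,0,0,0],
    [0.8,0,0,0,0,0,0]
  ]
}}

```text
t: 33.0
eef_pos: [0.4658, -0.1131, 0.3805]
tool_rot: [-3.127, 0.306, -0.0]
contact_force: [-0.1, -0.3, -1.5]
gripper_width: 0.342
grip_force: 59.8
```

```bash
python3 - <<'E'
from h import *
e,Rt=tool();o=observe();print(e,yawof(Rt),o["contact_force"],o["joint_velocities"],o["gripper_width"])
go((.4656,-.1131,.3464),-101.25)
E
```

```text
[ 0.46577469 -0.11309551  0.38052333] -101.18600816994845 [-0.10205189 -0.27964751 -1.49220756] [ 0.0022879  -0.0052516  -0.00768628 -0.00154365 -0.00143297 -0.00113747] 0.3421759674359419
shift [-0.0002  0.      0.0341] tilt [-0. -0.  0.] yaw now -101.19 turn@0:0.0011 turn@90:-1.5697 turn@180:-3.1405 turn@270:1.5719 q6 1.363
```

Request:
{"api": "move_arm", "payload": {
  "targets": [
    [0.8,0,0,0.013,0,0,0],
    [0.8,0,0,0.007,0,0,0],
    [0.8,0,0,0.005,0,0,0],
    [0.8,0,0,0.005,0,0,0],
    [0.8,0,0,0.003,0,0,0],
    [0.8,0,0,0.001,0,0,0],
    [0.8,0,0,0.001,0,0,0],
    [0.8,0,0,0,0,0,0]
  ]
}}

```text
t: 33.8
eef_pos: [0.4658, -0.1132, 0.3468]
tool_rot: [-3.127, 0.306, -0.001]
contact_force: [-4.7, 0.9, 8.0]
gripper_width: 0.341
grip_force: 61.2
```

```bash
python3 - <<'E'
from h import *
e,Rt=tool();o=observe();print(e,yawof(Rt),o["contact_force"],o["torque"],o["gripper_width"])
E
```

```text
[ 0.46575702 -0.11324524  0.34677878] -101.19089323033539 [-4.65670777  0.9392686   7.96643049] [0.80823718 0.76499253 0.31372777] 0.34067319739866325
```

Request:
{"api": "move_arm", "payload": {
  "targets": [
    [0.4,0,0,0,0,0,0],
    [0.4,0,0,0,0,0,0],
    [0.4,0,0,0,0,0,0],
    [0.4,0,0,-0.02,0,0,0],
    [0.4,0,0,-0.04,0,0,0],
    [0.4,0,0,-0.04,0,0,0],
    [0.4,0,0,-0.03,0,0,0],
    [0.4,0,0,0,0,0,0],
    [0.4,0,0,0,0,0,0],
    [0.4,0,0,0,0,0,0]
  ]
}}

```text
t: 34.8
eef_pos: [0.4654, -0.1132, 0.4737]
tool_rot: [-3.126, 0.307, 0.004]
contact_force: [-0.2, 1.1, 0.6]
gripper_width: 0.599
grip_force: 0.0
```

```bash
python3 - <<'E'
from h import *
s=snapshot("wrist");e,Rt=tool();C=cloud(s);c=np.array((.4656,-.1131))
print(e,"post",post(C,c,.203))
p=seg(C,c,.15,.175,.063);d=np.hypot(*(p[:,:2]-c).T);p=p[d>.03];A=np.c_[p[:,:2]-c,np.ones(len(p))];print("lid plane (want .163)",np.linalg.lstsq(A,p[:,2],rcond=None)[0])
save(snapshot("side"),"end",(230,180,460,360))
E
```

```text
[ 0.46534153 -0.113129    0.47338872] post (array([ 0.46413123, -0.11314599]), array([30.06297302, 30.2414875 ]), 79.2880859375, 1810, np.float64(0.20317131854440446))
lid plane (want .163) [0.00040449 0.00701071 0.16346605]
```

View pics/end.png

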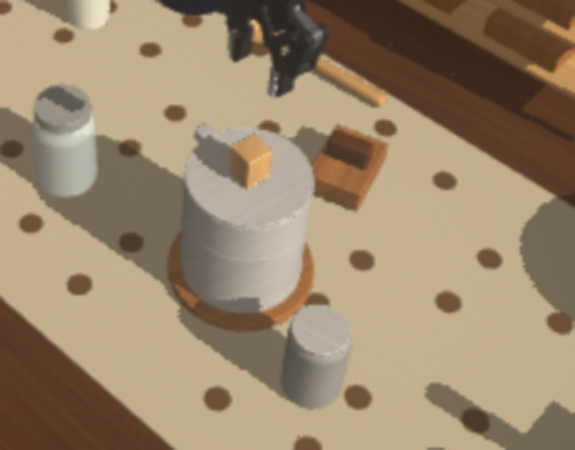

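The picture shows the stack flush and level with the lid's ear at (205,130). The lid plane measures 0.1635 m against 0.163 m wanted, and the gripper is clear of the stack.

```bash
python3 -c "
from workcell import *
print(finish_job())"
```

```text
the job is handed in; nothing more can be done
None
```

The deep tin, shallow tin and lid are stacked on the base with ears in line; rim and lid heights measured level and within about 1.5 mm of fully home, and the job was handed in at about 35 s of the 72 s (no verdict was returned).

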